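# Strap the pipe down and lock it with the R-clip

## Task

Swing the red strap fully shut over the pipe so that its ear comes down over the stud. Then lock it with the R-clip from the bench: push the clip's straight leg through the cross hole in the stud until its bow springs over the stud and the clip sits fully home. Leave the other things on the bench where they are, and let go of everything.

Things in the scene. Friction and masses are not known exactly. Their poses are not given: they have to be found in the camera images.
- clamp: hinged pipe hold-down bolted to the bench: blue base 190 x 80 x 10 mm and a dark steel pipe (48 mm diameter, axis 62 mm up, along the clamp's y, from y = -150 to +90 mm). Origin on the bench under the pipe. x points from the stud (axis at x = -78 mm) across the pipe to the hinge; z up. The stud side ends at x = -114 mm. With the strap shut its top is 101 mm above the bench.
- strap (a joint): hinge angle of the red strap (rad): 0 = shut over the pipe on its stop, ear down over the stud; about 1.6 to 1.85 = standing open, leaning away from the stud. Stiff hinge: near upright it stays where it is left; from about 1.0 rad downward it sinks shut by itself in 2 to 3 s. Pushing it takes a few N.
- strap_hinge (a point): middle of the strap's hinge axis, at x = +50 mm, z = 62 mm of the clamp; the axis runs along the clamp's y.
- strap_ear (a point): middle of the red strap's free end, 160 mm from the hinge axis. The strap is 50 to 54 mm wide and its flat ear 8 mm thick, with a 32 x 28 mm slot that goes over the stud. With the strap open this end is 215 to 222 mm above the bench.
- stud_hole (a point): centre of the cross hole in the upright steel stud (24 mm diameter, top 83 mm up): level, right through along the clamp's x, 9 mm wide, 8.5 mm high, slightly countersunk, centre 72 mm above the bench. With the strap shut the ear's top is at 68 mm and reaches 32 mm out from the stud's axis. The clip goes in from the outer side, leg pointing along the clamp's +x, towards the pipe.
- clip: R-clip of 6 mm bright spring wire lying flat, 110 mm long, 26 mm wide, about 73 g. Origin on its underside below the straight leg, where the stud's axis comes when the clip is home. x runs along the straight leg to its tip, y towards the bow (the wavy leg, bulging to y = +18 mm), z up. The wire's middle is 3 mm above the underside.
- clip_eye (a point): middle of the clip's closed eye end, at x = -49, y = +10 mm of the clip; here its two sides are parallel to the leg and 26 mm apart overall (y = -3 to +23 mm): the place to grip. The rear of the eye is at x = -65 mm. Let go with the leg only part-way in the stud, this end droops by about 5 mm but the clip stays there.
- clip_seat (a point): the clip's seat: on the middle of the straight leg's wire, beside the middle of the bow; it comes to the centre of the stud's cross hole when the clip is home.
- clip_tip (a point): end of the clip's straight leg, 45 mm ahead of the seat; it is rounded.
- clip_bow (a joint): angle by which the sprung bow is forced open (rad): 0 = relaxed, also when home on the stud; about 0.1 while it rides over the stud. The bow's flared end meets the stud about 33 mm before home; from there pushing takes about 5 to 15 N until the bow springs over.
- tee: brass pipe tee lying on the bench, 66 x 56 x 41 mm, origin under its middle; bystander
- elbow: dark iron pipe elbow, about 70 x 70 x 54 mm, origin under its bend; bystander
- wrench: steel wrench, 220 mm long, lying along its x axis; bystander
- paste: tin of jointing paste, 76 mm diameter, 62 mm high; bystander
- oil: white oil bottle, 60 mm diameter, 160 mm high; bystander
- tape: yellow tape measure, 70 x 36 x 64 mm; bystander
- nipple: steel pipe nipple standing on end, 42 mm diameter, 50 mm high; bystander
Mind the look-alikes: they are no part of the job. What is shaped like the clip but pink or purple is not meant.

How it is judged:
By the outcome, as a careful person would: the job done as asked, in the order asked, and still so for the second after the job is handed in, with the robot touching nothing.
It also fails if it takes over 58 s, if anything falls off the work surface, if the arm or the gripper's body presses on something with over 40 N, if the wrist force passes 120 N, or if a joint passes its speed limit or range.

## Robot

A 6-joint arm with a two-finger parallel gripper is mounted at the origin on the work surface. World frame = base frame: x ahead of the robot, y to its left, z up, the work surface at z = 0. Lengths are in m, angles in rad, forces in N, time in s.
With the tool pointing down it reaches from about 0.275 to 0.975 m from the base axis. Payload 8.4 kg.
Tool frame: the origin (TCP) lies midway between the tips of the shut fingers; the grasp point (between the pads) lies 19 mm behind it; z points along the fingers, y is the line along which they close (so a half turn about z gives the same grasp; the last joint's range is limited). The gripper opens to 92 mm and grips with 3 to 60 N. Pads are 20 mm wide; open, the fingers measure 128 mm over their backs; the gripper's body (75 mm by 189 mm) begins 69 mm behind the grasp point.
Start: joints at [1.17, 0.353, 1.633, -0, 1.155, -0.002], TCP at [0.243, 0.576, 0.192] pointing down, gripper open.
Joint ranges: [-2.63, 2.63], [-0.92, 2.1], [0.06, 2.66], [-1.3, 4.44], [0, 2.69], [-3.02, 3.02]. Speed limits (rad/s): [2.22, 2.22, 2.79, 3.14, 3.14, 3.14].

## Interface

Orientations are given as a 3x3 rotation matrix whose columns are the frame's x, y, z axes.
In Python, from bench import bot gives the robot as it stands.
- The arm moves only by the tool apply_moves, never from a script. Its argument "targets" is text: rows parted by semicolons, each of 4 numbers parted by spaces: the shift along the tool's x, y, z in units of 50 mm (1.0 is 50 mm), then the turn about the tool's z in units of 8 degrees (1.0 is 8 degrees). In form: tx ty tz turn; .... A call has 1 to 20 rows; each row is the pose to reach, as a shift and turn from the pose commanded when the call began, along the tool's axes at that moment; what a row does not reach only later rows make up. A row lasts 1/8 s, in which the tool goes at most 62.5 mm and 10.7 degrees, less where a joint would pass 70% of its speed; a pose out of reach is approached as far as the arm can. A call with a gripper value outside its range is refused whole. "jaw" is the opening in per cent of the stroke, from 0 (shut) to 100 (fully open), set as the call begins (left out, the last holds). The fingers move at their own pace and stop on an object; "squeeze" is the grip in N (left out, the last holds). Time passes only in rows, so rows that repeat a pose let the fingers close. It gives the time, the measured TCP pose, the force, the opening and the grip force at its end, in the units of the state.
- bot.get_state(): the state, without advancing time (a new reading comes with each control period).
- bot.grab_frame(name): name is "scene" or "top" or "wrist"; returns a dict with "image" (420x560x3 uint8, red, green, blue), "intrinsics" (3x3 intrinsics, pixels), "world_to_cam" (4x4, takes a point from world to camera coordinates). Camera axes: x right, y down, z forward; pixel columns grow to the right and rows downward; lengths in m; the calibration is good to about 2 mm. A picture is of the moment at which its call begins. There is no depth.
- bot.job_done(): hands the job in; it is judged then, once.
Trained networks look in the newest picture that a camera, given by its name, has taken for a name from the list of things; names that differ only in an ending like _2 or _b are one class to them, and where a whole thing is asked for, a point or a joint stands for the part that bears it (a point fixed in the world has none). Each returns a list of dicts, best first, with "score" (0 to 1); they miss things now and then, are a little off and sometimes report something else, mostly with a low value. They report only what shows in the picture. A call takes as long as a camera call. They do not tell look-alikes from the thing itself.
- bot.find_in(label, camera): "uv" ([column, row] in pixels, amid what is visible of it).
- bot.landmark_of(label, camera): "uv" ([column, row] in pixels: a listed point, or the origin of a listed thing).
The state is a dict: "clock": time; "joints": joint angles; "joint_velocities": joint speeds; "joint_efforts": joint torques, N m; "tcp_pos": TCP position; "tcp_rot": TCP orientation; "wrist_force": force on the tool from outside, world axes, zero at the start; "moment": the same for the moment, N m; "grip_width": opening from 0.0 (shut) to 1.0 (fully open); "grip_force": force on a finger pad.
Only numpy, scipy, OpenCV 4.12 (cv2) and the standard library are available. Lean on these libraries where they do the work, as an engineer would, in place of code of your own. Each camera call takes 0.05 s, during which the arm holds its last target. There are 200 camera calls.

## Working session

There is one attempt and no reset: what is moved stays moved. The work goes in short steps, Python scripts to look and compute and a tool call to move; the robot and the scene stay as the last step left them, time stands still between calls to the robot, and variables do not carry over. Pictures are saved under pics/ and viewed, at most 10 in all, crops included, and the job is handed in when it is done.

Besides the shell and the picture viewer there is one more tool, called in YAML: its name, and indented under it one key for each argument. apply_moves: Moves the arm, as the interface text tells. Its arguments: {"type":"object","properties":{"targets":{"type":"string"},"jaw":{"type":"number"},"squeeze":{"type":"number"}},"required":["targets"]}

```bash
mkdir -p pics; cat > h.py <<'E'
import numpy as np, cv2
from bench import bot
def ray(f,uv):
    K=np.array(f["intrinsics"]);T=np.array(f["world_to_cam"])
    d=np.linalg.inv(K)@[uv[0],uv[1],1.]; R=T[:3,:3]
    return -R.T@T[:3,3], R.T@d
def onz(f,uv,z):
    o,d=ray(f,uv); return o+d*(z-o[2])/d[2]
def proj(f,p):
    T=np.array(f["world_to_cam"]);c=T[:3,:3]@p+T[:3,3];u=np.array(f["intrinsics"])@c;return u[:2]/u[2]
def tri(fs,uvs):
    A=0;b=0
    for f,uv in zip(fs,uvs):
        o,d=ray(f,uv);d=d/np.linalg.norm(d);P=np.eye(3)-np.outer(d,d);A=A+P;b=b+P@o
    return np.linalg.solve(A,b)
def save(f,n,crop=None,s=1):
    im=cv2.cvtColor(f["image"],cv2.COLOR_RGB2BGR)
    if crop: a,b,c,d=crop; im=im[b:d,a:c]
    cv2.imwrite("pics/"+n,cv2.resize(im,None,fx=s,fy=s,interpolation=cv2.INTER_CUBIC))
def tool(dp):
    s=bot.get_state(); return np.array(s["tcp_rot"]).T@np.array(dp)/0.05
E
python3 - <<'E'
from h import *
np.set_printoptions(precision=3,suppress=True)
fs={}
for c in("scene","top","wrist"):
    f=fs[c]=bot.grab_frame(c); save(f,c+"0.png")
    o,_=ray(f,(0,0));print(c,"cam at",o)
    for l in("clamp","strap_hinge","strap_ear","stud_hole","clip","clip_eye","clip_seat","clip_tip","tee","elbow","wrench","paste","oil","tape","nipple"):
        z={"strap_hinge":.062,"strap_ear":.218,"stud_hole":.072}.get(l,.003 if "clip" in l else 0)
        for r in bot.landmark_of(l,c)[:3]: print(c,l,np.array(r["uv"]),round(r["score"],2),onz(f,r["uv"],z))
s=bot.get_state();print(np.array(s["tcp_rot"]),s["tcp_pos"],s["clock"],s["grip_width"])
a=np.vstack([np.hstack([cv2.imread(f"pics/{c}0.png") for c in("scene","top")])]);cv2.imwrite("pics/both.png",cv2.resize(a,(800,300)))
E
```

```text
scene cam at [ 1.055 -0.381  0.759]
scene clamp [273.3 225. ] 0.6 [0.55 0.01 0.  ]
scene strap_hinge [293.8 204.3] 0.7 [0.57  0.059 0.062]
scene strap_ear [395.  240.3] 0.75 [0.855 0.044 0.218]
scene strap_ear [306.6 148.6] 0.74 [0.568 0.092 0.218]
scene stud_hole [242.1 215.1] 0.92 [ 0.528 -0.066  0.072]
scene clip [322.1 134.1] 0.63 [0.35  0.368 0.003]
scene clip [283.2 171.8] 0.54 [0.412 0.156 0.003]
scene clip [333.4 160.5] 0.48 [0.466 0.305 0.003]
scene clip_eye [319.4 162.6] 0.65 [0.447 0.266 0.003]
scene clip_eye [328.3 130.3] 0.6 [0.347 0.397 0.003]
scene clip_eye [297.7 176.1] 0.53 [0.452 0.177 0.003]
scene clip_seat [331.2 160.8] 0.7 [0.463 0.299 0.003]
scene clip_seat [281.6 169.3] 0.69 [0.4   0.159 0.003]
scene clip_seat [333.2 190.2] 0.6 [0.556 0.216 0.003]
scene clip_tip [318.4 141. ] 0.58 [0.369 0.334 0.003]
scene clip_tip [328.4 181.1] 0.58 [0.522 0.231 0.003]
scene clip_tip [266.4 169.9] 0.57 [0.375 0.123 0.003]
scene tee [154.8 287.6] 0.8 [ 0.529 -0.31   0.   ]
scene elbow [284.7 300.3] 0.71 [ 0.734 -0.102  0.   ]
scene elbow [289.1 206.5] 0.16 [0.526 0.083 0.   ]
s
[... 1478 characters left out ...]
l [215.3 136.8] 0.6 [0.784 0.208 0.   ]
top oil [162.9 170. ] 0.52 [0.691 0.349 0.   ]
top tape [451.  211.4] 0.68 [ 0.569 -0.417  0.   ]
top tape [287.7 216.7] 0.17 [0.56  0.011 0.   ]
top nipple [134.8 215.6] 0.67 [0.567 0.418 0.   ]
wrist cam at [0.176 0.604 0.385]
wrist clip [161.2 397.8] 0.88 [0.459 0.312 0.003]
wrist clip [161.2 401.1] 0.72 [0.464 0.31  0.003]
wrist clip_eye [178.3 299.2] 0.74 [0.333 0.403 0.003]
wrist clip_eye [124.3 399.3] 0.56 [0.441 0.264 0.003]
wrist clip_seat [159.6 401. ] 0.8 [0.463 0.308 0.003]
wrist clip_tip [191.2 388.8] 0.88 [0.461 0.357 0.003]
[[-0.922  0.388 -0.   ]
 [ 0.388  0.922 -0.   ]
 [ 0.    -0.    -1.   ]] [0.243 0.576 0.192] 2.4 1.0003233134125942
```

View pics/scene0.png

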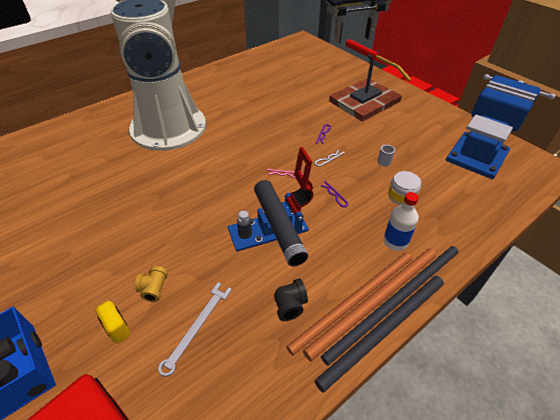

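View pics/top0.png

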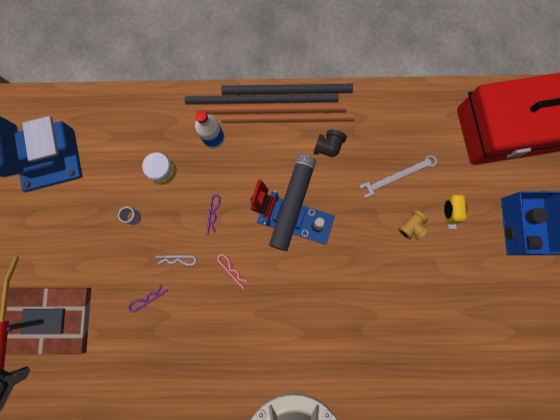

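The scene picture shows the silver clip near (330,158), and the top picture shows it near (175,259), leg towards +y. The other clips are pink or purple. The stud is at (320,223) in top, with the open strap at (258,195). The clamp's x axis points along about (0.33, 0.94). I'll go behind the strap, turned so that both fingers bear on the ear's rails.

apply_moves:
  targets: "-0.7 -0.4 0 0.8;-1.4 -0.8 0 1.6;-2.1 -1.2 0 2.4;-2.9 -1.6 0 3.2;-3.6 -2 0 4;-4.3 -2.4 0 4.8;-5 -2.8 0 5.6;-5.7 -3.2 0 6.4;-6.4 -3.6 0 7.2;-7.1 -4 0 8;-7.9 -4.4 0 8.8;-8.6 -4.8 0 9.6;-9.3 -5.2 0 10.3;-10 -5.6 0 10.9;-10 -5.6 0 10.9;-10 -5.6 0 10.9"
  jaw: 20
  squeeze: 20

```text
clock: 4.4
tcp_pos: [0.5942, 0.124, 0.1915]
tcp_rot: [[0.342, 0.94, -0.001], [0.94, -0.342, 0.0], [-0.0, -0.001, -1.0]]
wrist_force: [0.4, -0.6, 0.4]
grip_width: 0.197
grip_force: 0.0
```

```bash
python3 - <<'E'
from h import *
np.set_printoptions(precision=4,suppress=True)
f={c:bot.grab_frame(c) for c in("scene","top","wrist")}
for l in("strap_hinge","strap_ear","stud_hole","clip_eye","clip_tip"):
    for c in f: print(l,c,[(np.round(r["uv"],1),round(r["score"],2)) for r in bot.landmark_of(l,c)[:2]])
s=bot.get_state();print(np.array(s["tcp_rot"]),np.array(s["tcp_pos"]),s["clock"],s["joints"],s["wrist_force"])
save(f["wrist"],"w1.png")
E
```

```text
strap_hinge scene [(array([294. , 206.3]), 0.92)]
strap_hinge top [(array([270.9, 205.8]), 0.96)]
strap_hinge wrist []
strap_ear scene [(array([305.3, 149.1]), 0.72)]
strap_ear top [(array([257.5, 191.6]), 0.76)]
strap_ear wrist []
stud_hole scene [(array([239.7, 216.9]), 0.66), (array([287.1, 302.2]), 0.46)]
stud_hole top [(array([315.6, 223.3]), 0.44), (array([269.9, 208.4]), 0.31)]
stud_hole wrist []
clip_eye scene [(array([296.4, 174.8]), 0.5), (array([345.4, 200.3]), 0.49)]
clip_eye top [(array([219.6, 204.7]), 0.44)]
clip_eye wrist [(array([102.2, 105.9]), 0.91), (array([263.9, 111. ]), 0.86)]
clip_tip scene [(array([266.4, 169.9]), 0.56), (array([324.4, 181.4]), 0.56)]
clip_tip top [(array([270.2, 207.6]), 0.65)]
clip_tip wrist [(array([18.1, 83.6]), 0.82), (array([179.1, 123.8]), 0.64)]
[[ 0.3429  0.9394 -0.    ]
 [ 0.9394 -0.3429 -0.    ]
 [-0.     -0.     -1.    ]] [0.5947 0.1237 0.1917] 5.3 [ 0.2026  0.326   1.6724 -0.      1.1432  0.5526] [ 0.17   -0.0018  0.2728]
```

View pics/w1.png

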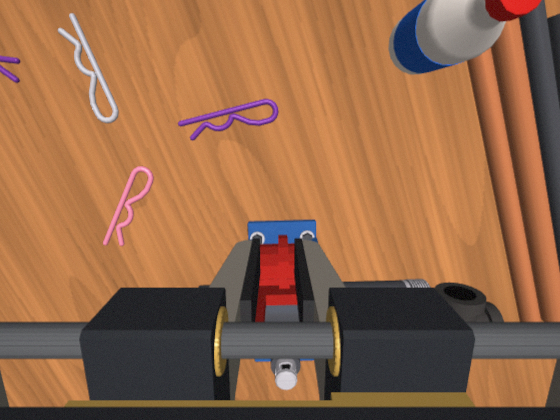

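The wrist view shows the strap straight ahead, centred between the fingers at about (280,280), with the stud at (286,375). The silver clip is at (90,70). Now I'll push along tool -x.

apply_moves:
  targets: "-0.3 0 0 0;-0.6 0 0 0;-0.85 0 0 0;-1.1 0 0 0;-1.35 0 0 0;-1.6 0 0 0;-1.85 0 0 0;-2.1 0 0 0;-2.3 0 0.05 0;-2.5 0 0.1 0;-2.7 0 0.2 0;-2.9 0 0.3 0;-3.1 0 0.4 0;-3.3 0 0.5 0;-3.5 0 0.6 0;-3.5 0 0.6 0"

```text
clock: 7.3
tcp_pos: [0.534, -0.0413, 0.1611]
tcp_rot: [[0.344, 0.939, -0.001], [0.939, -0.344, -0.0], [-0.0, -0.001, -1.0]]
wrist_force: [0.4, -1.4, 0.3]
grip_width: 0.198
grip_force: 0.0
```

```bash
python3 - <<'E'
from h import *
f={c:bot.grab_frame(c) for c in("scene","top")}
u={}
for c in f:
    r=bot.landmark_of("strap_ear",c); print(c,[(np.round(q["uv"]),round(q["score"],2)) for q in r[:2]])
    if r:u[c]=r[0]["uv"]
if len(u)==2: print(tri([f[c] for c in u],list(u.values())))
s=bot.get_state();print(s["tcp_pos"],s["wrist_force"],s["clock"])
save(f["scene"],"s2.png",(200,110,360,270),3)
E
```

```text
scene [(array([249., 180.]), 0.87)]
top []
[ 0.53496857 -0.04042852  0.1618499 ] [0.48289227 0.79219165 0.42420975] 7.5
```

View pics/s2.png

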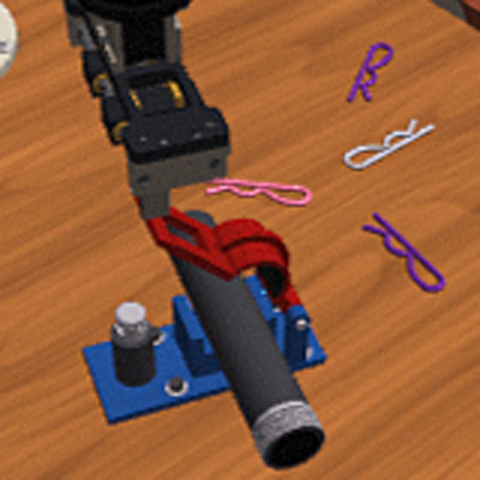

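The strap is past the tipping point, its ear at about (180,230) in the crop, and it's sinking. Next I go to hover over the silver clip's eye.

apply_moves:
  targets: "0 0 -0.8 0;0 -0.3 -1.6 0;0.5 -0.8 -1.8 -0.3;1.1 -1.3 -1.8 -0.6;1.8 -1.8 -1.6 -0.9;2.5 -2.3 -1.3 -1.2;3.2 -2.7 -0.9 -1.5;3.9 -3.1 -0.4 -1.8;4.6 -3.5 0.2 -2.1;5.2 -3.7 0.8 -2.3;5.2 -3.7 0.8 -2.3;5.2 -3.7 0.8 -2.3"
  jaw: 60

```text
clock: 9.0
tcp_pos: [0.4502, 0.2669, 0.1222]
tcp_rot: [[0.028, 1.0, 0.0], [1.0, -0.028, -0.0], [-0.0, 0.0, -1.0]]
wrist_force: [0.2, 0.3, -0.2]
grip_width: 0.602
grip_force: 0.0
```

```bash
python3 - <<'E'
from h import *
np.set_printoptions(precision=4,suppress=True)
f={c:bot.grab_frame(c) for c in("scene","top","wrist")}
for l,z in(("clip_eye",.003),("clip_seat",.003),("clip_tip",.003),("strap_ear",.064),("stud_hole",.072)):
    for c in f:
        for r in bot.landmark_of(l,c)[:2]:print(l,c,np.round(r["uv"],1),round(r["score"],2),onz(f[c],r["uv"],z))
s=bot.get_state();p=np.array(s["tcp_pos"]);print(np.array(s["tcp_rot"]),p,s["clock"])
print("tcp proj at ground",proj(f["wrist"],np.array([p[0],p[1],.003])))
save(f["wrist"],"w3.png")
E
```

```text
clip_eye scene [298.5 174.4] 0.7 [0.4477 0.1833 0.003 ]
clip_eye scene [317.9 161.4] 0.52 [0.4403 0.2659 0.003 ]
clip_eye top [190.7 263.4] 0.66 [0.4396 0.2638 0.003 ]
clip_eye top [213.4 203. ] 0.66 [0.5981 0.2084 0.003 ]
clip_eye wrist [434.9 253.7] 0.79 [0.6062 0.2021 0.003 ]
clip_eye wrist [133.6  41.3] 0.75 [0.3344 0.4032 0.003 ]
clip_seat scene [318.4 135.6] 0.66 [0.3482 0.353  0.003 ]
clip_seat scene [331.2 157.5] 0.6 [0.452  0.3094 0.003 ]
clip_seat top [208.6 215.4] 0.71 [0.5649 0.2204 0.003 ]
clip_seat top [171.3 262.5] 0.54 [0.4423 0.3145 0.003 ]
clip_seat wrist [281.7 147.5] 0.88 [0.457  0.3108 0.003 ]
clip_seat wrist [391.2 244.9] 0.84 [0.5623 0.2127 0.003 ]
clip_tip scene [266.8 167.1] 0.54 [0.3657 0.1311 0.003 ]
clip_tip scene [344.6 152.4] 0.47 [0.46   0.3581 0.003 ]
clip_tip top [245.8 291.1] 0.74 [0.3684 0.1201 0.003 ]
clip_tip wrist [282.8  96. ] 0.81 [0.4591 0.3555 0.003 ]
clip_tip wrist [342.1 237.5] 0.78 [0.5138 0.2219 0.003 ]
strap_ear scene [232.1 201.9] 0.6 [ 0.4707 -0.0563  0.064 ]
strap_ear top [328.3 223.2] 0.94 [ 0.5329 -0.0888  0.064 ]
stud_hole scene [242.1 213.6] 0.76 [ 0.5241 -0.0629  0.072 ]
stud_hole top [316.7 221.7] 0.45 [ 0.5359 -0.0598  0.072 ]
[[ 0.0287  0.9996 -0.0001]
 [ 0.9996 -0.0287 -0.0001]
 [-0.0001 -0.0001 -1.    ]] [0.4501 0.2671 0.1217] 9.9
tcp proj at ground [275.6094 194.4832]
```

View pics/w3.png

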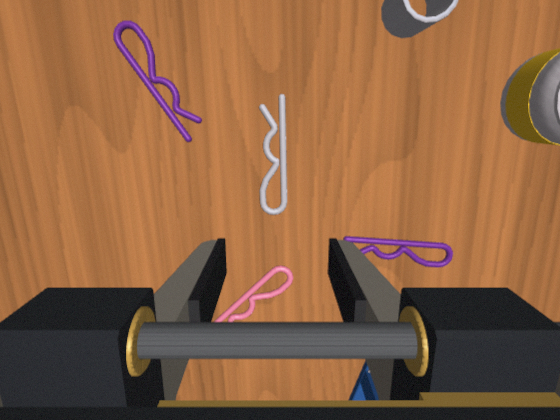

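The wrist view shows the silver clip's tip at (282,95) and its eye rear at (274,213). The sides run at columns 262 to 287, centred on the TCP projection (276,194). I'll descend and grip.

apply_moves:
  targets: "0 0 0.4 -0.15;-0.04 0 0.8 -0.15;-0.04 0 1.2 -0.15;-0.04 0 1.6 -0.15;-0.04 0 1.95 -0.15;-0.04 0 2.15 -0.15;-0.04 0 2.3 -0.15;-0.04 0 2.4 -0.15;-0.04 0 2.4 -0.15;-0.04 0 2.4 -0.15"

```text
clock: 11.15
tcp_pos: [0.4503, 0.2652, 0.002]
tcp_rot: [[0.008, 1.0, 0.0], [1.0, -0.008, 0.0], [0.0, 0.0, -1.0]]
wrist_force: [-0.2, 0.0, 0.8]
grip_width: 0.6
grip_force: 0.0
```

apply_moves:
  targets: "0 0 0 0;0 0 0 0;0 0 0 0;0 0 0 0;0 0 0 0;0 0 0 0"
  jaw: 0
  squeeze: 40

```text
clock: 11.9
tcp_pos: [0.45, 0.265, 0.0017]
tcp_rot: [[0.008, 1.0, -0.0], [1.0, -0.008, -0.0], [-0.0, -0.0, -1.0]]
wrist_force: [-0.3, 0.3, 0.0]
grip_width: 0.004
grip_force: 0.0
```

The gripper shut on nothing, so I'll rise a little and look.

apply_moves:
  targets: "0 0 -0.6 0;0 0 -1.2 0;0 0 -1.8 0;0 0 -2.4 0;0 0 -2.4 0"
  jaw: 60

```text
clock: 12.52
tcp_pos: [0.4514, 0.2659, 0.1237]
tcp_rot: [[0.008, 1.0, 0.004], [1.0, -0.008, 0.002], [0.002, 0.004, -1.0]]
wrist_force: [-0.6, -0.5, -0.6]
grip_width: 0.53
grip_force: 0.0
```

```bash
python3 - <<'E'
from h import *
np.set_printoptions(precision=4,suppress=True)
f={c:bot.grab_frame(c) for c in("top","wrist")}
for l,z in(("clip_eye",.003),("clip_seat",.003),("clip_tip",.003)):
    for c in f:
        for r in bot.landmark_of(l,c)[:3]:print(l,c,np.round(r["uv"],1),round(r["score"],2),onz(f[c],r["uv"],z))
s=bot.get_state();p=np.array(s["tcp_pos"]);print(np.array(s["tcp_rot"]),p,s["clock"])
for z in(.003,p[2]):print("tcp proj",proj(f["wrist"],np.array([p[0],p[1],z])))
save(f["wrist"],"w4.png")
E
```

```text
clip_eye top [191.5 263.3] 0.7 [0.4398 0.2618 0.003 ]
clip_eye top [221.4 260.3] 0.63 [0.4469 0.1841 0.003 ]
clip_eye top [212.6 203.4] 0.45 [0.5971 0.2105 0.003 ]
clip_eye wrist [435.  255.6] 0.96 [0.6075 0.2023 0.003 ]
clip_eye wrist [137.4  34.8] 0.93 [0.3352 0.4042 0.003 ]
clip_eye wrist [272.7 192.7] 0.72 [0.4471 0.2676 0.003 ]
clip_seat top [232.  275.2] 0.78 [0.4087 0.1561 0.003 ]
clip_seat top [207.5 217.6] 0.59 [0.5591 0.2231 0.003 ]
clip_seat top [170.6 259.3] 0.53 [0.4506 0.3167 0.003 ]
clip_seat wrist [389.7 241.2] 0.9 [0.5613 0.218  0.003 ]
clip_seat wrist [233.6 299.8] 0.85 [0.4057 0.1552 0.003 ]
clip_seat wrist [158.7  88.2] 0.57 [0.3489 0.3617 0.003 ]
clip_tip top [245.  290.7] 0.74 [0.3694 0.1222 0.003 ]
clip_tip top [206.9 235.6] 0.71 [0.5114 0.2235 0.003 ]
clip_tip top [399.8 173.7] 0.19 [ 0.6718 -0.2886  0.003 ]
clip_tip wrist [204.2 327. ] 0.9 [0.3734 0.1235 0.003 ]
clip_tip wrist [187.4 138.9] 0.85 [0.3706 0.3181 0.003 ]
clip_tip wrist [284.   92.3] 0.59 [0.458  0.3574 0.003 ]
[[ 0.0078  1.     -0.0013]
 [ 1.     -0.0078 -0.0008]
 [-0.0008 -0.0013 -1.    ]] [0.4496 0.2648 0.1208] 12.925
tcp proj [275.3182 195.6199]
tcp proj [274.8508 239.4805]
```

View pics/w4.png

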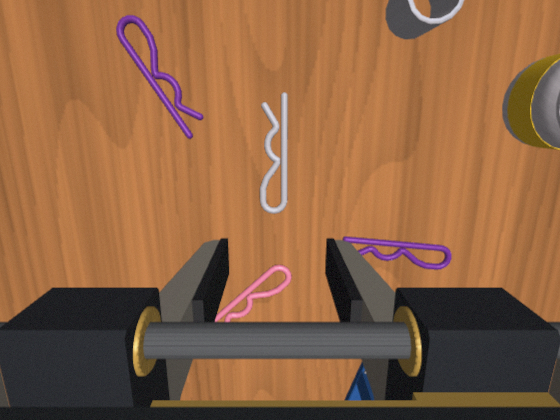

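The clip hasn't moved, with its tip still at (284,93) and its rear at (274,213). Its in-plane position matches the TCP, so the tips must have passed over the wire. I'll descend with a narrower opening and see where the tips really end.

apply_moves:
  targets: "0 0 0.5 0;0 0 1 0;0 0 1.5 0;0 0 1.9 0;0 0 2.2 0;0 0 2.4 0;0 0 2.4 0;0 0 2.4 0"
  jaw: 40

```text
clock: 13.92
tcp_pos: [0.4504, 0.2653, 0.0022]
tcp_rot: [[0.008, 1.0, 0.001], [1.0, -0.008, 0.0], [0.0, 0.001, -1.0]]
wrist_force: [-0.6, 0.7, -1.0]
grip_width: 0.397
grip_force: 0.0
```

```bash
python3 - <<'E'
from h import *
f=bot.grab_frame("wrist");g=bot.grab_frame("scene")
s=bot.get_state();p=np.array(s["tcp_pos"]);print(p,s["clock"],s["grip_width"],s["wrist_force"],proj(f,p),proj(g,p))
save(f,"a.png",(160,60,400,330),2);save(g,"b.png",(260,100,400,220),4)
a=cv2.imread("pics/a.png");b=cv2.imread("pics/b.png");b=cv2.resize(b,(320,274))
c=np.zeros((540,800,3),np.uint8);c[:,:480]=a;c[:274,480:]=b;cv2.imwrite("pics/w5.png",c)
E
```

```text
[0.45055139 0.26534858 0.00235113] 14.025 0.39905851032832346 [-0.26222315  0.07367865  0.00208093] [276.56994714 239.4521968 ] [320.11162632 163.40891919]
```

View pics/w5.png

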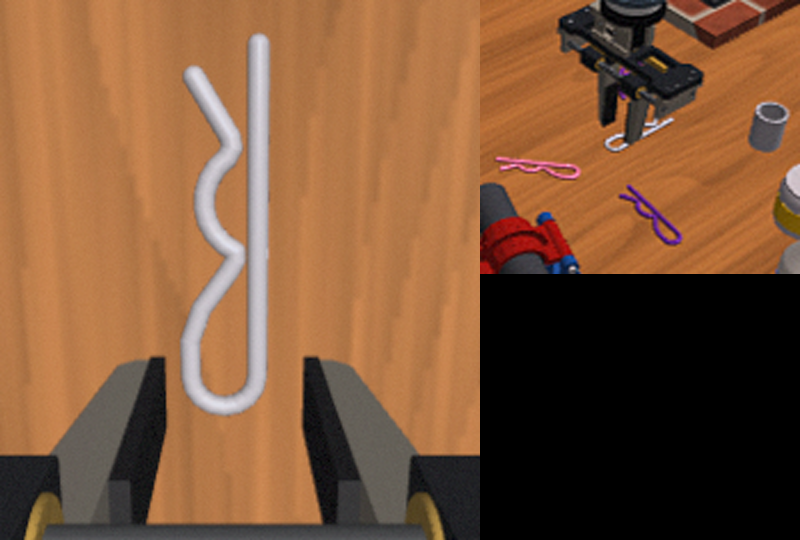

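The fingertips' front edge shows at row 238, while the eye spans rows 228 to 252. I'll close gently here and check numerically and by picture.

apply_moves:
  targets: "0 0 0 0;0 0 0 0;0 0 0 0"
  jaw: 26
  squeeze: 10

```text
clock: 14.4
tcp_pos: [0.4501, 0.2651, 0.0018]
tcp_rot: [[0.008, 1.0, 0.0], [1.0, -0.008, 0.0], [0.0, 0.0, -1.0]]
wrist_force: [-0.1, 0.5, 1.0]
grip_width: 0.259
grip_force: 0.0
```

```bash
python3 - <<'E'
from h import *
np.set_printoptions(precision=1,suppress=True)
f=bot.grab_frame("wrist");g=bot.grab_frame("scene")
s=bot.get_state();p=np.array(s["tcp_pos"]);R=np.array(s["tcp_rot"]);w=s["grip_width"]*.092
print(w,s["grip_force"],s["clock"])
for sx in(.01,0,-.01):
  for z in (0,-.02):
    q=p+R@[sx,w/2,z]; print(sx,z,"wrist",proj(f,q),"scene",proj(g,q))
print(proj(g,np.array([.4585,.3574,.003])),proj(g,np.array([.4585,.2634,.003])),proj(g,np.array([.459,.309,.003])))
save(f,"a.png",(200,180,360,300),3);save(g,"b.png",(300,125,360,190),5)
a=cv2.imread("pics/a.png");b=cv2.imread("pics/b.png");print(a.shape,b.shape)
c=np.zeros((360,780,3),np.uint8);c[:,:480]=a;c[:325,480:]=b;cv2.imwrite("pics/w6.png",c)
E
```

```text
0.023915445333885357 0.0 14.5
0.01 0 wrist [296.2 223.7] scene [325.1 164.2]
0.01 -0.02 wrist [298.3 235.1] scene [325.8 159.1]
0 0 wrist [296.  239.4] scene [322.6 165.6]
0 -0.02 wrist [298.  252.3] scene [323.2 160.4]
-0.01 0 wrist [295.8 254.8] scene [320.1 167. ]
-0.01 -0.02 wrist [297.7 269. ] scene [320.7 161.8]
[344.1 152.2] [321.5 164.9] [332.8 158.7]
(360, 480, 3) (325, 300, 3)
```

View pics/w6.png

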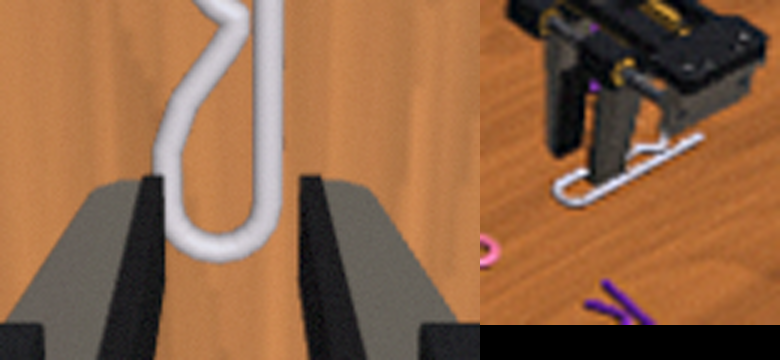

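In the scene crop the near finger's tip ends at (607,182), above and behind the leg, so the open fingers end several mm above the commanded TCP. I'll open and lower in small steps, watching the force.

apply_moves:
  targets: "0 0 0 0;0 0 0 0;0 0 0.05 0;0 0 0.1 0;0 0 0.1 0"
  jaw: 42

```text
clock: 15.12
tcp_pos: [0.4498, 0.2649, -0.0036]
tcp_rot: [[0.008, 1.0, -0.001], [1.0, -0.008, -0.0], [-0.0, -0.001, -1.0]]
wrist_force: [-1.3, 0.0, 0.0]
grip_width: 0.424
grip_force: 0.0
```

apply_moves:
  targets: "0 0 0.03 0;0 0 0.06 0;0 0 0.06 0"

```text
clock: 15.5
tcp_pos: [0.45, 0.265, -0.0064]
tcp_rot: [[0.008, 1.0, -0.0], [1.0, -0.008, -0.0], [-0.0, -0.0, -1.0]]
wrist_force: [0.3, 0.7, 0.3]
grip_width: 0.423
grip_force: 0.0
```

```bash
python3 - <<'E'
from h import *
np.set_printoptions(precision=1,suppress=True)
f=bot.grab_frame("wrist");g=bot.grab_frame("scene")
s=bot.get_state();print(s["tcp_pos"],s["wrist_force"],s["clock"])
save(f,"a.png",(200,180,360,300),3);save(g,"b.png",(300,125,360,190),5)
a=cv2.imread("pics/a.png");b=cv2.imread("pics/b.png")
c=np.zeros((360,780,3),np.uint8);c[:,:480]=a;c[:325,480:]=b;cv2.imwrite("pics/w7.png",c)
E
```

```text
[ 0.5  0.3 -0. ] [-0.4 -0.2 -0.1] 15.6
```

View pics/w7.png

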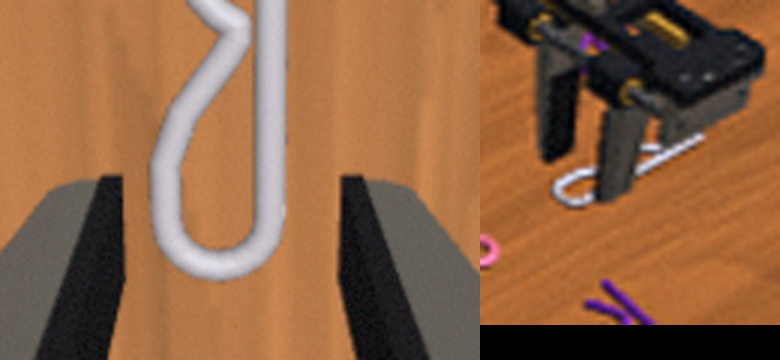

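Still no contact at a commanded −6 mm, so I'll keep feeling downward.

apply_moves:
  targets: "0 0 0.03 0;0 0 0.06 0;0 0 0.06 0"

```text
clock: 15.98
tcp_pos: [0.4499, 0.265, -0.0095]
tcp_rot: [[0.008, 1.0, -0.0], [1.0, -0.008, -0.0], [-0.0, -0.0, -1.0]]
wrist_force: [-0.4, 0.2, 0.2]
grip_width: 0.422
grip_force: 0.0
```

apply_moves:
  targets: "0 0 0.02 0;0 0 0.04 0;0 0 0.04 0"

```text
clock: 16.35
tcp_pos: [0.45, 0.265, -0.0114]
tcp_rot: [[0.008, 1.0, -0.0], [1.0, -0.008, -0.0], [-0.0, -0.0, -1.0]]
wrist_force: [-0.5, 0.7, 0.4]
grip_width: 0.421
grip_force: 0.0
```

apply_moves:
  targets: "0 0 0.02 0;0 0 0.04 0;0 0 0.04 0"

```text
clock: 16.73
tcp_pos: [0.45, 0.265, -0.0134]
tcp_rot: [[0.008, 1.0, -0.0], [1.0, -0.008, -0.0], [-0.0, -0.0, -1.0]]
wrist_force: [-0.1, 0.5, 0.5]
grip_width: 0.419
grip_force: 0.0
```

apply_moves:
  targets: "0 0 0.03 0;0 0 0.06 0"

```text
clock: 16.98
tcp_pos: [0.45, 0.265, -0.0164]
tcp_rot: [[0.008, 1.0, 0.0], [1.0, -0.008, 0.0], [0.0, 0.0, -1.0]]
wrist_force: [0.0, 0.4, 0.1]
grip_width: 0.419
grip_force: 0.0
```

apply_moves:
  targets: "0 0 0.03 0;0 0 0.05 0"

```text
clock: 17.23
tcp_pos: [0.45, 0.265, -0.019]
tcp_rot: [[0.008, 1.0, -0.0], [1.0, -0.008, -0.0], [-0.0, -0.0, -1.0]]
wrist_force: [0.4, 0.0, -0.3]
grip_width: 0.419
grip_force: 0.0
```

apply_moves:
  targets: "0 0 0.02 0;0 0 0.04 0"

```text
clock: 17.48
tcp_pos: [0.45, 0.2651, -0.0209]
tcp_rot: [[0.008, 1.0, -0.0], [1.0, -0.008, 0.0], [0.0, -0.0, -1.0]]
wrist_force: [0.5, -0.4, 0.2]
grip_width: 0.42
grip_force: 0.0
```

apply_moves:
  targets: "0 0 0.02 0;0 0 0.03 0"

```text
clock: 17.73
tcp_pos: [0.45, 0.265, -0.0224]
tcp_rot: [[0.008, 1.0, -0.0], [1.0, -0.008, -0.0], [-0.0, -0.0, -1.0]]
wrist_force: [0.7, 0.4, 0.2]
grip_width: 0.421
grip_force: 0.0
```

apply_moves:
  targets: "0 0 0 0;0 0 0 0;0 0 0 0;0 0 0 0"
  jaw: 22
  squeeze: 10

```text
clock: 18.23
tcp_pos: [0.45, 0.265, -0.0223]
tcp_rot: [[0.008, 1.0, -0.0], [1.0, -0.008, -0.0], [-0.0, -0.0, -1.0]]
wrist_force: [0.3, 0.4, 0.6]
grip_width: 0.279
grip_force: 10.0
```

It caught at 25.7 mm, the width of the eye. I'll open once more and go a little deeper for a better hold.

apply_moves:
  targets: "0 0 0 0;0 0 0 0;0 0 0.02 0;0 0 0.03 0"
  jaw: 36

```text
clock: 18.73
tcp_pos: [0.4502, 0.2652, -0.0226]
tcp_rot: [[0.008, 1.0, 0.0], [1.0, -0.008, 0.0], [0.0, 0.0, -1.0]]
wrist_force: [-5.3, -3.4, 24.1]
grip_width: 0.357
grip_force: 12.7
```

apply_moves:
  targets: "0 0 0.02 0;0 0 0.03 0"

```text
clock: 18.98
tcp_pos: [0.4502, 0.2652, -0.0227]
tcp_rot: [[0.008, 1.0, 0.0], [1.0, -0.008, 0.0], [0.0, 0.0, -1.0]]
wrist_force: [-11.4, -4.9, 47.3]
grip_width: 0.359
grip_force: 23.6
```

The bench contact shows the real tips end 22.6 mm short of the reported TCP. I'll back off to just above the bench and grip.

apply_moves:
  targets: "0 0 -0.065 0;0 0 -0.065 0"

```text
clock: 19.23
tcp_pos: [0.4503, 0.2652, -0.0218]
tcp_rot: [[0.008, 1.0, 0.001], [1.0, -0.008, 0.0], [0.0, 0.001, -1.0]]
wrist_force: [-0.2, 0.4, -0.0]
grip_width: 0.361
grip_force: 0.0
```

apply_moves:
  targets: "0 0 0 0;0 0 0 0;0 0 0 0;0 0 0 0"
  jaw: 15
  squeeze: 45

```text
clock: 19.73
tcp_pos: [0.4499, 0.265, -0.0223]
tcp_rot: [[0.008, 1.0, -0.0], [1.0, -0.008, -0.0], [-0.0, -0.0, -1.0]]
wrist_force: [0.7, 0.6, -1.1]
grip_width: 0.26
grip_force: 45.0
```

Held. Now I lift and carry it over to a stand-off outside the stud.

apply_moves:
  targets: "0 0 -0.4 0;0 0 -0.9 0;0 0 -1.6 0;0 0 -2.3 0;-0.4 0 -2.8 0.1;-1 0.1 -3.05 0.3;-1.7 0.1 -3.05 0.5;-2.4 0.2 -3.05 0.7;-3.1 0.2 -3.05 0.9;-3.8 0.3 -3.05 1.1;-4.5 0.3 -3.05 1.3;-5.2 0.4 -3.05 1.5;-5.9 0.4 -3.05 1.7;-6.6 0.5 -3.05 1.9;-7.3 0.5 -3.05 2.1;-8 0.6 -3.05 2.3;-8.5 0.6 -3.05 2.44;-8.8 0.63 -2.6 2.44;-8.84 0.63 -2.0 2.44;-8.84 0.63 -1.8 2.44"

```text
clock: 22.22
tcp_pos: [0.4767, -0.1769, 0.0664]
tcp_rot: [[0.342, 0.94, -0.003], [0.94, -0.342, 0.001], [0.0, -0.003, -1.0]]
wrist_force: [0.0, 0.2, -0.2]
grip_width: 0.262
grip_force: 45.0
```

apply_moves:
  targets: "0 0 0 0;0 0 0 0"

```text
clock: 22.48
tcp_pos: [0.4787, -0.1772, 0.0688]
tcp_rot: [[0.341, 0.94, 0.001], [0.94, -0.341, -0.0], [-0.0, 0.001, -1.0]]
wrist_force: [-0.0, 0.6, 0.3]
grip_width: 0.265
grip_force: 45.0
```

```bash
python3 - <<'E'
from h import *
np.set_printoptions(precision=4,suppress=True)
f={c:bot.grab_frame(c) for c in("scene","top","wrist")}
for l,z in(("clip_eye",.092),("clip_seat",.092),("clip_tip",.092),("strap_ear",.064),("stud_hole",.072),("strap_hinge",.062)):
    for c in f:
        for r in bot.landmark_of(l,c)[:4]:print(l,c,np.round(r["uv"],1),round(r["score"],2),onz(f[c],r["uv"],z))
s=bot.get_state();p=np.array(s["tcp_pos"]);print(np.array(s["tcp_rot"]),p,s["clock"],s["grip_width"])
save(f["wrist"],"a.png",(180,20,400,270),2);save(f["scene"],"b.png",(190,170,310,270),3)
a=cv2.imread("pics/a.png");b=cv2.imread("pics/b.png");print(a.shape,b.shape)
c=np.zeros((500,800,3),np.uint8);c[:,:440]=a;c[:300,440:]=b;cv2.imwrite("pics/w8.png",c)
E
```

```text
clip_eye scene [343.4 201.4] 0.64 [0.6572 0.1384 0.092 ]
clip_eye scene [191.1 217.2] 0.52 [ 0.4759 -0.17    0.092 ]
clip_eye scene [296.2 174.1] 0.44 [0.5147 0.113  0.092 ]
clip_eye scene [323.2 127. ] 0.43 [0.4098 0.3053 0.092 ]
clip_eye top [136.4 306.3] 0.75 [0.3391 0.365  0.092 ]
clip_eye top [221.2 260.7] 0.73 [0.4426 0.169  0.092 ]
clip_eye top [214.9 204.1] 0.7 [0.5788 0.1869 0.092 ]
clip_eye top [369.  246.9] 0.51 [ 0.472  -0.1801  0.092 ]
clip_eye wrist [277.8 255.4] 0.59 [ 0.4795 -0.1779  0.092 ]
clip_seat scene [330.6 188.6] 0.72 [0.607  0.1448 0.092 ]
clip_seat scene [209.  217.5] 0.71 [ 0.5022 -0.1383  0.092 ]
clip_seat scene [283.2 169.5] 0.68 [0.4805 0.0982 0.092 ]
clip_seat scene [272.  225.6] 0.56 [ 0.6108 -0.0404  0.092 ]
clip_seat top [349.  239.1] 0.73 [ 0.4909 -0.1338  0.092 ]
clip_seat top [152.9 298.9] 0.71 [0.3556 0.3272 0.092 ]
clip_seat top [229.9 278.2] 0.56 [0.4018 0.1477 0.092 ]
clip_seat top [208.2 218.3] 0.47 [0.5442 0.2023 0.092 ]
clip_seat wrist [292.6 168.2] 0.79 [ 0.5026 -0.1359  0.092 ]
clip_tip scene [268.4 168. ] 0.68 [0.4522 0.0719 0.092 ]
clip
[... 450 characters left out ...]
 ]
strap_ear scene [228.4 217. ] 0.84 [ 0.5065 -0.091   0.064 ]
strap_ear top [329.5 229.4] 0.77 [ 0.5176 -0.0913  0.064 ]
strap_ear top [369.4 242.7] 0.57 [ 0.4841 -0.1872  0.064 ]
strap_ear wrist [305.5  80.3] 0.68 [ 0.5252 -0.0969  0.064 ]
stud_hole scene [240.3 213. ] 0.74 [ 0.5198 -0.0652  0.072 ]
stud_hole scene [395.9 241.3] 0.27 [0.8048 0.1578 0.072 ]
stud_hole top [318.  223.7] 0.66 [ 0.5309 -0.0629  0.072 ]
strap_hinge scene [290.8 203.8] 0.95 [0.5645 0.0545 0.062 ]
strap_hinge top [267.6 207.5] 0.92 [0.5742 0.0608 0.062 ]
[[ 0.3415  0.9399 -0.0001]
 [ 0.9399 -0.3415  0.    ]
 [-0.     -0.0001 -1.    ]] [ 0.478  -0.1772  0.0679] 23.525 0.2648408107195037
(500, 440, 3) (300, 360, 3)
```

View pics/w8.png

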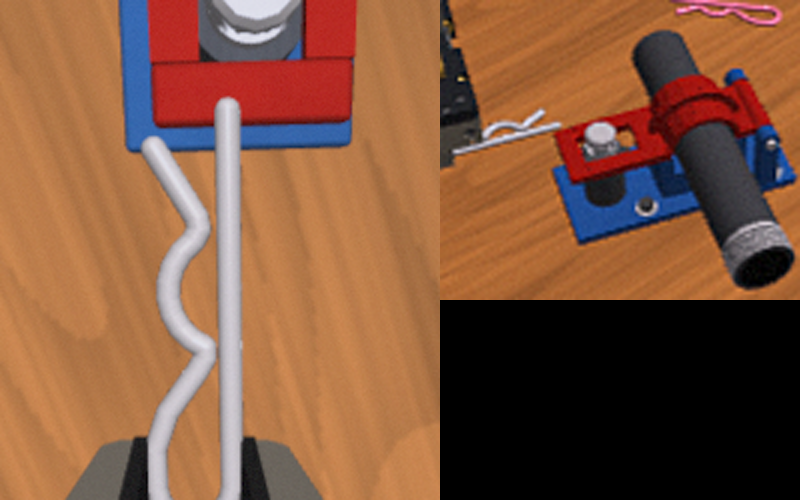

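The wrist crop shows the strap shut with the ear over the stud. Leg tip is at crop (228,104), and the ear and stud are centred at column ~251, so the clip must shift about 7.5 mm along tool +y. I'll shift, lower to just above hole height and measure again by colour segmentation.

apply_moves:
  targets: "0 0.08 0 0;0 0.15 0.1 0;0 0.15 0.2 0;0 0.15 0.3 0;0 0.15 0.38 0;0 0.15 0.38 0;0 0.15 0.38 0"

```text
clock: 24.4
tcp_pos: [0.4851, -0.1797, 0.049]
tcp_rot: [[0.342, 0.94, 0.0], [0.94, -0.342, -0.0], [-0.0, 0.0, -1.0]]
wrist_force: [0.4, -0.8, -0.5]
grip_width: 0.268
grip_force: 45.0
```

```bash
cat > m.py <<'E'
from h import *
np.set_printoptions(precision=4,suppress=True)
f={c:bot.grab_frame(c) for c in("scene","top","wrist")}
s=bot.get_state();p=np.array(s["tcp_pos"]);R=np.array(s["tcp_rot"]);print(p,s["clock"],s["wrist_force"])
loc=lambda q:R.T@(q-p)*1000
W=f["wrist"];hsv=cv2.cvtColor(W["image"],cv2.COLOR_RGB2HSV)
red=((hsv[...,0]<8)|(hsv[...,0]>172))&(hsv[...,1]>150)&(hsv[...,2]>60)
for r in range(0,110,6):
    c=np.where(red[r,200:420])[0]+200
    g=np.where((hsv[r,200:420,1]<60)&(hsv[r,200:420,2]>110))[0]+200
    print(r,"red",(c.min(),c.max(),(c.min()+c.max())/2) if len(c) else None,"grey",[(int(k[0]),int(k[-1])) for k in np.split(g,np.where(np.diff(g)>1)[0]+1) if len(k)>2])
t={}
for l in("clip_tip","clip_seat","clip_eye","strap_ear","stud_hole"):
  for c in f:
    for r in bot.landmark_of(l,c)[:4]:
        q=loc(onz(f[c],r["uv"],.068 if l=="strap_ear" else .073))
        if np.linalg.norm(q[:2]-[60,10])<110: print(l,c,np.round(r["uv"],1),round(r["score"],2),q[:2]); t.setdefault(l,{}).setdefault(c,r["uv"])
for l in t:
    if len(t[l])>1: q=tri([f[c] for c in t[l]],list(t[l].values()));print(l,q,loc(q))
E
python3 m.py
```

```text
[ 0.4852 -0.1798  0.0491] 24.55 [-0.2001  0.0764 -1.1057]
0 red (np.int64(236), np.int64(352), np.float64(294.0)) grey [(269, 322)]
6 red (np.int64(236), np.int64(352), np.float64(294.0)) grey [(271, 321)]
12 red (np.int64(236), np.int64(352), np.float64(294.0)) grey [(274, 316)]
18 red (np.int64(237), np.int64(352), np.float64(294.5)) grey [(280, 310)]
24 red (np.int64(237), np.int64(352), np.float64(294.5)) grey [(276, 284), (304, 311)]
30 red (np.int64(237), np.int64(351), np.float64(294.0)) grey [(284, 303)]
36 red (np.int64(237), np.int64(351), np.float64(294.0)) grey []
42 red (np.int64(238), np.int64(349), np.float64(293.5)) grey []
48 red (np.int64(239), np.int64(350), np.float64(294.5)) grey []
54 red (np.int64(239), np.int64(350), np.float64(294.5)) grey []
60 red (np.int64(239), np.int64(350), np.float64(294.5)) grey []
66 red (np.int64(240), np.int64(350), np.float64(295.0)) grey []
72 red (np.int64(240), np.int64(349), np.float64(294.5)) grey [(288, 298)]
78 red (np.int64(242), np.int64(279), np.float64(260.5)) grey [(287, 300)]
84 red None grey [(288, 299)]
90 red None 
[... 557 characters left out ...]
 -0.0843]
strap_ear scene [229.1 221.5] 0.66 [88.406   7.3978]
strap_ear scene [242.8 214. ] 0.61 [125.0745  -5.1942]
strap_ear top [330.  229.1] 0.76 [93.578  0.723]
strap_ear wrist [293.1  77.4] 0.62 [90.3873  8.2973]
stud_hole scene [231.4 219. ] 0.72 [94.7591  5.9124]
stud_hole scene [240.6 217.6] 0.65 [116.3408   8.5327]
stud_hole top [320.6 220. ] 0.55 [122.4826  13.604 ]
clip_tip [ 0.5267 -0.095   0.0701] [ 93.8271  10.0308 -20.9568]
clip_seat [ 0.5062 -0.1387  0.0621] [ 45.784    5.6484 -12.9862]
clip_eye [ 0.4812 -0.1882  0.0529] [-9.2845 -0.9153 -3.7691]
strap_ear [ 0.5206 -0.0958  0.0634] [ 91.0053   4.5908 -14.3128]
stud_hole [ 0.5325 -0.0816  0.0762] [108.4518  10.9375 -27.1056]
```

The leg centre is at column 293.5 and the stud at 294.8, so it's aligned. I'll lower the last ~2 mm and enter slowly.

apply_moves:
  targets: "0 0.01 0.03 0;0 0.01 0.045 0;0.06 0.01 0.045 0;0.12 0.01 0.045 0;0.18 0.01 0.045 0;0.24 0.01 0.045 0;0.28 0.01 0.045 0;0.32 0.01 0.045 0;0.36 0.01 0.045 0;0.4 0.01 0.045 0;0.4 0.01 0.045 0"

```text
clock: 26.68
tcp_pos: [0.4924, -0.161, 0.0467]
tcp_rot: [[0.341, 0.94, -0.0], [0.94, -0.341, -0.0], [-0.0, -0.0, -1.0]]
wrist_force: [-0.2, -0.0, -1.2]
grip_width: 0.264
grip_force: 45.0
```

```bash
python3 m.py | grep -v -E " red"
```

```text
[ 0.4924 -0.1612  0.0467] 26.825 [-1.052  -0.4991 -0.8175]
clip_tip scene [241.3 219.6] 0.58 [96.3507 14.6868]
clip_tip top [324.  224.7] 0.7 [91.0636  5.0111]
clip_tip wrist [294.8  70.6] 0.96 [92.6277  8.6758]
clip_seat scene [216.2 224.4] 0.43 [37.4151 10.4705]
clip_seat top [339.8 232.4] 0.72 [49.0334 -0.1386]
clip_seat wrist [295.4 166.5] 0.6 [48.3483  9.5727]
clip_eye top [360.5 239.3] 0.63 [-3.168   0.5191]
clip_eye wrist [275.6 256.5] 0.6 [ 0.4215 -0.2634]
strap_ear scene [229.6 221.5] 0.63 [69.5766  7.3891]
strap_ear top [332.6 230. ] 0.76 [66.9673  0.3484]
strap_ear top [339.  230.5] 0.34 [51.8908  4.3577]
strap_ear wrist [294.  119.8] 0.71 [70.6371  8.84  ]
stud_hole scene [240.4 213.7] 0.62 [99.112 -3.894]
stud_hole top [318.5 222.2] 0.46 [105.6376   6.3937]
stud_hole wrist [294.3  45.9] 0.61 [103.0652   8.3082]
clip_tip [ 0.5319 -0.0756  0.0656] [ 93.9357   7.8631 -18.876 ]
clip_seat [ 0.5122 -0.1211  0.0637] [ 44.4043   4.8898 -17.0647]
clip_eye [ 0.4918 -0.165   0.0646] [ -3.8117   0.7056 -17.8999]
strap_ear [ 0.5206 -0.0979  0.0647] [ 69.0918   4.8674 -17.9975]
stud_hole [ 0.5326 -0.0678  0.0827] [101.5413   5.9059 -36.0685]
```

The tip is at the hole's mouth and aligned (8.7 vs 8.3 mm). I'll advance 15 mm.

apply_moves:
  targets: "0.05 0 0 0;0.1 0 0 0;0.15 0 0 0;0.2 0 0 0;0.25 0 0 0;0.3 0 0 0;0.3 0 0 0"

```text
clock: 28.45
tcp_pos: [0.4976, -0.1469, 0.0467]
tcp_rot: [[0.341, 0.94, -0.0], [0.94, -0.341, -0.0], [-0.0, -0.0, -1.0]]
wrist_force: [0.7, -0.1, -0.8]
grip_width: 0.266
grip_force: 45.0
```

```bash
python3 m.py | grep -v -E " red"
```

```text
[ 0.4975 -0.147   0.0467] 28.6 [ 0.8148 -0.0815 -0.8843]
clip_tip scene [272.6 226.2] 0.55 [144.5171  57.026 ]
clip_tip top [316.8 221.4] 0.41 [95.1263  6.9156]
clip_seat scene [226.5 223.2] 0.56 [45.8517 14.5085]
clip_seat top [333.9 230.7] 0.64 [48.7431 -0.9155]
clip_seat wrist [294.8 167. ] 0.6 [48.0717  9.3039]
clip_seat wrist [276.8 253.3] 0.54 [2.2182 0.3995]
clip_eye scene [224.9 222.7] 0.71 [42.6792 11.8431]
clip_eye top [333.4 231.1] 0.6 [49.5798 -2.2441]
clip_eye wrist [274.3 254.2] 0.77 [ 1.7062 -0.9248]
clip_eye wrist [292.9 166.8] 0.43 [48.1712  8.3637]
strap_ear scene [229.5 218.9] 0.9 [56.2386 -0.5263]
strap_ear top [330.6 228.3] 0.77 [57.8274  2.7236]
strap_ear wrist [294.5 152.2] 0.75 [54.8124  9.3203]
stud_hole scene [240.7 215.7] 0.82 [83.1101  2.4887]
stud_hole scene [248.1 217. ] 0.63 [98.5871 11.966 ]
stud_hole top [316.3 220.7] 0.42 [96.827   8.1444]
stud_hole wrist [292.6  81.5] 0.68 [87.8747  7.7426]
clip_tip [ 0.5594 -0.0377  0.0376] [123.8689  20.8739   9.0851]
clip_seat [ 0.5185 -0.1045  0.0614] [ 47.135    5.1877 -14.721 ]
clip_eye [ 0.5122 -0.1158  0.0833] [ 34.3296   3.1484 -36.582 ]
strap_ear [ 0.5217 -0.0959  0.0738] [ 56.3539   5.2529 -27.1119]
stud_hole [ 0.5344 -0.0658  0.0764] [ 88.9991   6.9331 -29.7033]
```

The leg is in with no resistance, and the seat is about 40 mm short of home. I'll keep pushing.

apply_moves:
  targets: "0.08 0 0 0;0.16 0 0 0;0.24 0 0 0;0.32 0 0 0;0.4 0 0 0;0.48 0 0 0;0.56 0 0 0;0.64 0 0 0;0.7 0 0 0;0.76 0 0 0;0.76 0 0 0"
  squeeze: 55

```text
clock: 30.72
tcp_pos: [0.5103, -0.1106, 0.0465]
tcp_rot: [[0.341, 0.94, -0.001], [0.94, -0.341, 0.001], [0.0, -0.001, -1.0]]
wrist_force: [-3.2, 5.5, -0.5]
grip_width: 0.262
grip_force: 55.0
```

```bash
python3 m.py | grep -v -E " red"
```

```text
[ 0.5103 -0.1108  0.0466] 30.875 [-3.4315  5.0285 -1.0783]
clip_tip scene [263.  211.4] 0.39 [98.6564  6.4383]
clip_tip top [302.6 216.9] 0.64 [92.9613  6.2533]
clip_tip wrist [291.3  69.8] 0.92 [92.8994  7.0578]
clip_seat scene [241.2 217.8] 0.61 [44.087   9.5594]
clip_seat top [316.8 226.3] 0.45 [52.8334 -4.1605]
clip_eye top [318.7 225.7] 0.52 [48.9471 -1.2334]
clip_eye wrist [277.1 255.4] 0.66 [1.028  0.5316]
strap_ear scene [228.1 221.8] 0.57 [12.5254  7.5395]
strap_ear top [328.2 228.3] 0.73 [24.901   1.1135]
strap_ear top [316.4 222.2] 0.64 [56.8734  5.7998]
strap_ear wrist [290.7 220. ] 0.85 [19.0988  7.7506]
stud_hole scene [238.1 217.8] 0.46 [37.1742  7.2498]
stud_hole top [317.8 221.8] 0.44 [54.0722  7.1161]
stud_hole wrist [294.7 166.8] 0.85 [48.1462  9.2233]
clip_tip [ 0.5492 -0.0241  0.0738] [ 94.7131   6.8889 -27.2065]
clip_seat [ 0.5247 -0.0634  0.0583] [ 49.4802  -2.658  -11.6423]
clip_eye [ 0.5198 -0.0622  0.177 ] [  49.0023   -7.7662 -130.4043]
strap_ear [ 0.5208 -0.095   0.0629] [ 18.4357   4.4275 -16.303 ]
stud_hole [ 0.5332 -0.0697  0.0708] [ 46.4315   7.4655 -24.2012]
```

Seat and hole nearly coincide at 47.9 vs 48.1 mm. The bow is pulling forward with about 4 N, so it wants another mm or two.

apply_moves:
  targets: "0.02 0 0 0;0.04 0 0 0;0.04 0 0 0"

```text
clock: 32.0
tcp_pos: [0.5105, -0.11, 0.0465]
tcp_rot: [[0.341, 0.94, -0.001], [0.94, -0.341, -0.001], [-0.001, -0.001, -1.0]]
wrist_force: [-5.3, -2.9, -0.6]
grip_width: 0.262
grip_force: 55.0
```

The force reversed, so it is seated. Release and withdraw straight up.

apply_moves:
  targets: "-0.02 0 0 0;-0.02 0 0 0;-0.02 0 0 0;-0.02 0 0 0;-0.02 0 -0.2 0;-0.02 0 -0.5 0;-0.02 0 -1 0;-0.3 0 -1.6 0;-0.6 0 -2 0;-0.6 0 -2 0;-0.6 0 -2 0"
  jaw: 50

```text
clock: 33.38
tcp_pos: [0.5008, -0.1373, 0.1465]
tcp_rot: [[0.342, 0.94, -0.0], [0.94, -0.342, 0.0], [0.0, -0.0, -1.0]]
wrist_force: [0.7, -0.1, 0.1]
grip_width: 0.499
grip_force: 0.0
```

```bash
sed -i 's/\.068 if l=="strap_ear" else \.073/.068 if l=="strap_ear" else .072/' m.py; python3 m.py; python3 - <<'E'
from h import *
s=bot.get_state();print(s["tcp_pos"],s["wrist_force"],s["grip_width"])
E
```

```text
[ 0.5005 -0.1371  0.1458] 33.525 [-0.0233  0.6457 -0.5136]
0 red (np.int64(249), np.int64(324), np.float64(286.5)) grey []
6 red (np.int64(249), np.int64(324), np.float64(286.5)) grey []
12 red (np.int64(249), np.int64(324), np.float64(286.5)) grey []
18 red (np.int64(250), np.int64(323), np.float64(286.5)) grey []
24 red (np.int64(250), np.int64(323), np.float64(286.5)) grey []
30 red (np.int64(251), np.int64(322), np.float64(286.5)) grey []
36 red (np.int64(253), np.int64(321), np.float64(287.0)) grey []
42 red (np.int64(250), np.int64(322), np.float64(286.0)) grey []
48 red (np.int64(250), np.int64(322), np.float64(286.0)) grey []
54 red (np.int64(251), np.int64(322), np.float64(286.5)) grey [(282, 288)]
60 red (np.int64(251), np.int64(322), np.float64(286.5)) grey [(259, 264), (282, 289)]
66 red (np.int64(251), np.int64(322), np.float64(286.5)) grey [(260, 268), (282, 289)]
72 red (np.int64(252), np.int64(322), np.float64(287.0)) grey [(264, 273), (282, 289)]
78 red (np.int64(252), np.int64(322), np.float64(287.0)) grey [(245, 247), (268, 276), (283, 289), (324, 326)]
84 red (np.
[... 839 characters left out ...]
r scene [230.1 217.9] 0.56 [47.9376 -2.3907]
strap_ear top [332.5 227.7] 0.75 [43.5205  6.3979]
strap_ear top [316.4 221. ] 0.18 [85.8667  9.0357]
strap_ear top [300.4 216.6] 0.18 [126.4417   6.3631]
strap_ear wrist [289.9 149.7] 0.91 [46.4565 10.824 ]
strap_ear wrist [288.3 110.4] 0.66 [76.3821  9.3059]
stud_hole top [316.7 223.1] 0.44 [83.5977  3.7652]
clip_tip [ 0.5512 -0.0213  0.0482] [126.0611   8.2929  97.6573]
clip_seat [ 0.5316 -0.068   0.0676] [75.5447  5.7469 78.2766]
clip_eye [ 0.5108 -0.1122  0.0661] [26.8524  1.2925 79.7777]
strap_ear [ 0.5231 -0.0963  0.0787] [46.0665  7.4855 67.1782]
[ 0.50093933 -0.13762601  0.14670366] [ 0.5680983  -0.06699549 -0.17265713] 0.5018424534410353
```

```bash
python3 - <<'E'
from h import *
f=bot.grab_frame("wrist");s=bot.get_state();p=np.array(s["tcp_pos"]);R=np.array(s["tcp_rot"])
hsv=cv2.cvtColor(f["image"],cv2.COLOR_RGB2HSV)
for r in range(80,200,4):
    print(r,"".join('R' if (h<8 or h>172) and S>150 and v>60 else 'W' if S<60 and v>150 else 'g' if S<60 and v>90 else '.' if v<90 else '-' for h,S,v in hsv[r,240:330:2].astype(int)), np.round(R.T@(onz(f,(285,r),.072)-p)*1000)[0])
E
```

```text
80 --Wgg-RRRRRRRRgWWWW--WWWW--------RRRRRRRR-W-- 98.0
84 --Wgg-RRRRRRRR--WWWW-gWWW--------RRRRRRRRWW-- 95.0
88 ---WW-RRRRRRRR--WWWWggWWWg-------RRRRRRRR---- 92.0
92 ------RRRRRRRR-WWWWgggWWWWgggg---RRRRRRRR---- 90.0
96 ------RRRRRRRWWWWWgWWWWWWWWWWggg-RRRRRRRR---- 87.0
100 ------RRRRRRWWWWgWWWWWWWWWWWWWWg.RRRRRRRR---- 84.0
104 -g----RRRRRRWWWWWWWWWWWWWWWWWWWW.RRRRRRRR---- 81.0
108 -g----RRRRRRWWWgWWWWWWWWWWWWWWWWgRRRRRRRR---- 78.0
112 ------RRRRRRWWWWgWWWWWWWWWWWWWWW.RRRRRRRR---- 75.0
116 -------RRRRR-WWWgWWWWWWWWWWWWWWg.RRRRRRRR---- 72.0
120 -------RRRRRRgWWWWggWWWWWWWWgggg.RRRRRRRR---- 69.0
124 -------RRRRRRR-WWWWWWggggggggg.--RRRRRRRR---- 66.0
128 -------RRRRRRRR--gWWWWgWWWgg-----RRRRRRRR---- 63.0
132 -------RRRRRRRRRRRWWWWgWWWRRRRRRRRRRRRRRR---- 60.0
136 -------RRRRRRRRR-WWWWR-WWW-RRRRRRRRRRRRRR---- 57.0
140 -------RRRRRRRRWWWWWRR-WWW-RRRRRRRRRRRRRR---- 54.0
144 --g----RRRRRRRWWWW-RRRRWWW-RRRRRRRRRRRRRR---- 51.0
148 -------RRRRRRWWWW-RRRRRWWW-RRRRRRRRRRRRRR---- 48.0
152 ------------WWWW-------WWWW------------------ 45.0
156 ------------WWW--------WWWW------------------ 42.0
160 -----------WWWW--------WWWW------------------ 39.0
164 -----------WWW---------WWWW------------------ 36.0
168 -----------WWW---------WWWW------------------ 32.0
172 -----------WWW---------WWWW------------------ 29.0
176 -----------WWWW--------WWWW------------------ 26.0
180 -----------WWWW--------WWWW------------------ 23.0
184 ------------WWWWW----WWWWW------------------- 19.0
188 --------------WWWWWWWWWWg-------------------- 16.0
192 ------------------ggg------------------------ 13.0
196 --------------------------------------------- 10.0
```

The bow hugs the stud symmetrically, with both waists at equal distance either side. The clip is home, the strap is shut and the gripper is clear.

```bash
python3 -c "
from bench import bot
print(bot.job_done())"
```

```text
the job is handed in; nothing more can be done
None
```

The strap is shut over the stud, the silver R-clip is fully home with its bow sprung over the stud, the gripper is clear, and the job was handed in at about 34 s.

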